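# Square a ceramic insulator plate into the corner of a marking jig

## Task

Take the wooden-handled pusher out of its stand and use its foot to nudge the white ceramic plate, flat on the jig, into the jig's square corner: first against the bar of the long fence until it lies flush there under a light press of about 5 N, then along that bar to the short fence's bar under the same light press, so that it ends touching both. The bars are adjustable, so feel for them; the plate is brittle: never press it hard against a fence (12 N would chip it), and do not touch it with the gripper. Then stand the pusher upright in its stand again, and leave the other things on the bench and on the jig where they are.

Things in the scene. Friction and masses are not known exactly. Their poses are not given: they have to be found in the camera images.
- jig: Fixed marking jig: dark steel bed 244 x 222 mm, 12 mm thick, on the bench. Origin at the centre of its underside; x along the 244 mm side, z up. Two fences on its +y and +x sides form a square inner corner: each a fixed steel rail with an adjustable aluminium bar before it, clamped at an unknown place 0 to 20 mm inwards (differs per bar and run; no reading gives it), parallel to the jig's axes.
- corner (a point): Point on the bed's top (12 mm above the bench) where the two bars' working faces would meet if both were at their outermost setting. Axes as the jig's. The bars really stand 0 to 20 mm to -y (long) and 0 to 20 mm to -x (short) of it. With both outermost the seated plate's centre would be 60 mm to -x and 45 mm to -y of this point.
- long_fence: Fixed steel rail on the jig's +y side, 190 mm long (along the jig's x), 12 mm thick, 16 mm high above the bed, with the adjustable aluminium bar (190 mm long, 13 mm thick, 20 mm high) on its -y side. Origin at the centre of the rail's underside; the bar's working face (towards -y) is 19 to 39 mm from it, by its setting. The clamped bar does not give.
- short_fence: The same on the jig's +x side: fixed steel rail 145 mm long (along the jig's y), with the adjustable aluminium bar (145 mm long, 13 mm thick, 20 mm high) on its -x side. Origin at the centre of the rail's underside; the bar's working face (towards -x) is 19 to 39 mm from it, depending on the setting.
- long_feeler (a joint): Steel feeler pin, 6 mm diameter, in the face of the long fence's bar, 15 mm to -x of the bar's middle, 4 mm above the bed, on a very light spring (about 0.1 N). Value in m: 0 sticking out 5 mm, 0.005 pushed in flush with the face: it reads how near the plate's edge is to the bar (gap of 5 mm or more: 0).
- short_feeler (a joint): The same pin in the face of the short fence's bar, 35 mm towards +y from the bar's middle.
- plate_mid (a point): Centre of the loose, brittle white ceramic plate, 120 mm (its x) x 90 mm (its y) x 8 mm thick, about 0.22 kg, lying flat on the jig's bed, this point 16 mm above the bench. It starts 5 to 80 mm short of both bars, turned by up to 0.3 rad to the jig, its long edge roughly along the long fence. Sliding it over the bed takes 0.3 to 0.8 N.
- pusher_grip (a point): Point on the axis of the loose, upright pusher, 48 mm above its underside, at the height to grip. Round black plastic foot, 32 mm diameter, 14 mm high; on it a square light-wood handle 20 x 20 mm, up to 78 mm above the underside; 0.12 kg. x and y square to the handle's flats, z up. It starts standing in its stand. To push, hold the foot's underside about 3 mm above the bed.
- stand_floor (a point): Centre of the inner floor, 5 mm above the bench, of the pusher's stand: a fixed square grey tray, 54 x 54 mm outside, 44 x 44 mm inside, rim 14 mm above the bench. x and y along its sides. Its place differs every time.
- gauge_mid (a point): Centre of a small loose steel gauge block, 24 x 14 x 12 mm, lying on the jig's bed near the corner of the bed at +x, -y of the jig. To be left alone.
- carton: Bystander: loose cardboard carton 120 x 160 mm, 90 mm high, on the left of the bench. Origin at the centre of its underside. To be left alone.
- knife: Bystander: loose closed grey knife handle 130 x 22 x 14 mm lying on the bench on the right of the stand. Origin at the centre of its underside. To be left alone.
Not all that is in view belongs to the job. Of the things that look like the part that bears pusher_grip, the larger one is meant. Leave any turquoise look-alike of the part that bears stand_floor alone.

How it is judged:
On the way, in this order (a step that is already met when the one before it is completed fails the run):
1. the pusher is lifted out of its stand (height (world z) of pusher_grip above 0.075 m), for 0.1 s.
2. the plate lies flush with the long fence's bar (within 2 mm by its feeler, and 0.025 rad) and the pusher presses it there with at least 2 N (value of joint long_feeler above 0.003 m and angle between the x axis of plate_mid and the x axis of corner, either way round below 0.025 rad and contact force between plate and long_fence above 2 N and contact force between pusher and plate above 1 N), for 0.2 s.
3. the plate touches both bars (within 2 mm and 0.025 rad) and the pusher presses it against the short fence's bar with at least 2 N (value of joint each of long_feeler, short_feeler above 0.003 m and angle between the x axis of plate_mid and the x axis of corner, either way round below 0.025 rad and contact force between plate and short_fence above 2 N and contact force between pusher and plate above 1 N), for 0.2 s.
At the end, for the whole second after the job is handed in: The plate lies flat on the bed and at rest, within 2 mm of both bars (each feeler pressed in past 3 of its 5 mm) and 0.025 rad of square; the pusher stands upright on the floor of its stand, released and at rest (value of joint each of long_feeler, short_feeler above 0.003 m and angle between the x axis of plate_mid and the x axis of corner, either way round below 0.025 rad and height (world z) of plate_mid below 0.018 m and angle between plate_mid's own z axis and vertical below 0.03 rad and horizontal distance between pusher_grip and stand_floor below 0.012 m and angle between pusher_grip's own z axis and vertical below 0.06 rad and height (world z) of pusher_grip below 0.056 m and linear speed of each of plate, pusher below 0.01 m/s); the robot touches nothing.
It fails at once if the plate is pressed against a fence with more than 12 N (contact force between plate and long_fence above 12 N or contact force between plate and short_fence above 12 N).
It fails at once if the gripper or arm touches the plate (contact force between any of the fingers, the arm and plate above 0.3 N).
It fails at once if the plate is tipped off the bed (angle between plate_mid's own z axis and vertical above 0.1 rad).
It fails at once if the gauge block, the carton or the knife is moved by more than 10 mm (distance of any of gauge_mid, carton, knife from where it was at the start of the episode above 0.01 m).
It also fails if it takes over 72 s, if anything falls off the work surface, if the arm or the gripper's body presses on something with over 40 N, if the wrist force passes 120 N, or if a joint passes its speed limit or range.

## Robot

A 6-joint arm with a two-finger parallel gripper is mounted at the origin on the work surface. World frame = base frame: x ahead of the robot, y to its left, z up, the work surface at z = 0. Lengths are in m, angles in rad, forces in N, time in s.
With the tool pointing down it reaches from about 0.425 to 0.95 m from the base axis. Payload 3.5 kg.
Tool frame: the origin (TCP) lies at the very end of the fingers, on their centre line; the grasp point (between the pads) lies 19 mm behind it; z points along the fingers, y is the line along which they close (so a half turn about z gives the same grasp; the last joint's range is limited). The gripper opens to 85 mm and grips with 20 to 120 N. Pads are 22 mm wide; open, the fingers measure 114 mm over their backs; the gripper's body (76 mm by 85 mm) begins 54 mm behind the grasp point. The pads swing forward as they close: fully open they stand 13 mm farther back than shut.
Start: joints at [-1.285, 0.286, 1.577, -0, 1.279, -0.15], TCP at [0.285, -0.612, 0.231] pointing down, gripper open.
Joint ranges: [-2.77, 2.77], [-0.9, 2.22], [0.21, 2.48], [-1.53, 4.67], [0.24, 2.81], [-2.84, 2.84]. Speed limits (rad/s): [2.79, 2.79, 3.14, 3.14, 3.14, 3.14].

## Interface

Orientations are given as a rotation vector (axis times angle).
In Python, from station import arm gives the robot as it stands.
- The arm moves only by the tool jog_arm, never from a script. Its arguments are lists of equal length, an entry for each row: "linear": the shift along the tool's x, y, z in units of 20 cm (1.0 is 20 cm), a list of three; "delta_rot": the turn, a rotation vector about the tool's x, y, z in units of 90 degrees (1.0 is 90 degrees), a list of three. A call has 1 to 8 rows; each row is the pose to reach, as a shift and turn from the pose commanded when the call began, along the tool's axes at that moment; what a row does not reach only later rows make up. A row lasts 1/8 s, in which the tool goes at most 62.5 mm and 10.7 degrees, less where a joint would pass 70% of its speed; a pose out of reach is approached as far as the arm can. A call with a number of a shift or a turn outside -1 to 1 is refused whole. A call with a gripper value outside its range is refused whole. "gripper" is the opening, from -1 (shut) to 1 (fully open), set as the call begins (left out, the last holds). The fingers move at their own pace and stop on an object; "squeeze" is the grip in N (left out, the last holds). Time passes only in rows, so rows that repeat a pose let the fingers close. It gives the time, the measured TCP pose, the force, the opening and the grip force at its end, in the units of the state.
- arm.get_state(): the state, without advancing time (a new reading comes with each control period).
- arm.snapshot(name): name is "scene" or "side" or "wrist"; returns a dict with "image" (400x640x3 uint8, red, green, blue), "z_map" (400x640 float32, m along the optical axis (not along the pixel's ray), 0 where there is no reading), "camera_matrix" (3x3 intrinsics, pixels), "position" and "attitude" of the camera in the world; the wrist camera has in their place "mount" (4x4, takes a point from camera to tool coordinates, whose origin is the TCP and whose axes are the flange's). Camera axes: x right, y up, looking along -z (the intrinsics and any distortion apply to the point x, -y, -z); pixel columns grow to the right and rows downward; lengths in m; the calibration is good to about 2 mm. A picture is of the moment at which its call begins: read the wrist's pose just before it.
- arm.close_job(): hands the job in; it is judged then, once.
The state is a dict: "t": time; "joints": joint angles; "dq": joint speeds; "effort": joint torques, N m; "tcp_pos": TCP position; "eef_rot": TCP orientation; "ft_force": force on the tool from outside, world axes, zero at the start; "moment": the same for the moment, N m; "finger_gap": finger opening in m; "grasp_force": force on a finger pad.
Only numpy, scipy, OpenCV 4.12 (cv2) and the standard library are available. Lean on these libraries where they do the work, as an engineer would, in place of code of your own. Each camera call takes 0.05 s, during which the arm holds its last target. There are 200 camera calls.

## Working session

There is one attempt and no reset: what is moved stays moved. The work goes in short steps, Python scripts to look and compute and a tool call to move; the robot and the scene stay as the last step left them, time stands still between calls to the robot, and variables do not carry over. Pictures are saved under pics/ and viewed, at most 10 in all, crops included, and the job is handed in when it is done.

Besides the shell and the picture viewer there is one more tool, called as name(argument=value, ...) on one line, values as JSON. jog_arm: Moves the arm, as the interface text tells. Shifts and turns lie within -1 to 1; 1 stands for 20 cm of shift or 90 degrees of turn. Its arguments: {"type":"object","properties":{"linear":{"type":"array","items":{"type":"array","items":{"type":"number","minimum":-1,"maximum":1}}},"delta_rot":{"type":"array","items":{"type":"array","items":{"type":"number","minimum":-1,"maximum":1}}},"gripper":{"type":"number"},"squeeze":{"type":"number"}},"required":["linear","delta_rot"]}

```bash
mkdir -p pics; ls; python3 - <<'E'
from station import arm
import numpy as np,cv2
s=arm.get_state();print({k:np.round(v,4) for k,v in s.items()})
ims=[]
for n in("scene","side"):
    d=arm.snapshot(n);np.savez(f"pics/{n}0.npz",**{k:v for k,v in d.items()})
    print(n,d["camera_matrix"],d["position"],d["attitude"],[k for k in d])
    cv2.imwrite(f"pics/{n}0.png",d["image"][:,:,::-1])
E
```

```text
pics
{'t': np.float64(0.0), 'joints': array([-1.285 ,  0.2872,  1.5782, -0.    ,  1.2786, -0.15  ]), 'dq': array([ 0.0009, -0.0017, -0.0003, -0.0004, -0.0005,  0.0003]), 'effort': array([ 1.00000e-03, -4.05981e+01, -2.92626e+01, -0.00000e+00,
        5.90000e-03, -0.00000e+00]), 'tcp_pos': array([ 0.2848, -0.6113,  0.2299]), 'eef_rot': array([-3.065e+00, -6.786e-01,  3.000e-04]), 'ft_force': array([ 0.1819, -0.8472, -0.2508]), 'moment': array([0.0296, 0.0028, 0.0237]), 'grasp_force': np.float64(0.0), 'finger_gap': np.float64(0.0854)}
scene [[388.8532054   0.        318.2260914]
 [  0.        388.8532054 199.9539821]
 [  0.          0.          1.       ]] [ 1.16607264 -0.53437796  0.68917901] [0.84052028 0.39778076 0.83872785] ['image', 'z_map', 'camera_matrix', 'position', 'attitude']
side [[364.93989983   0.         325.25591347]
 [  0.         364.93989983 201.05624196]
 [  0.           0.           1.        ]] [0.51800235 0.72742845 0.76680295] [ 0.0453726  -1.23109695 -2.81777578] ['image', 'z_map', 'camera_matrix', 'position', 'attitude']
```

View pics/scene0.png

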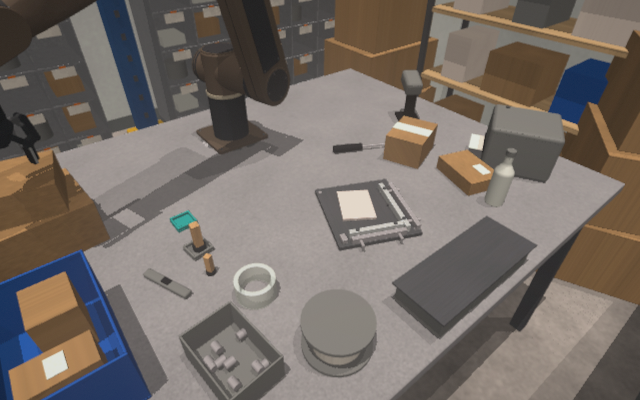

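View pics/side0.png

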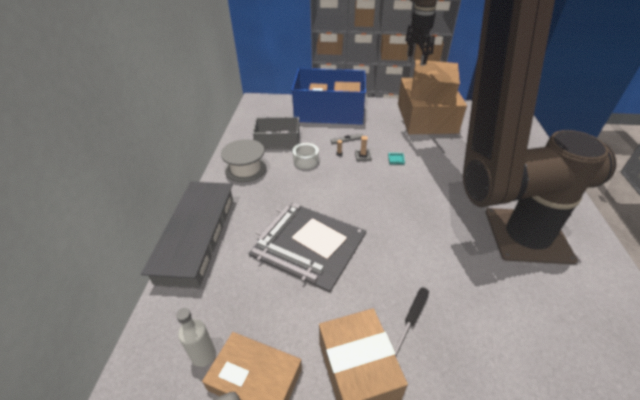

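The scene view shows several candidates for the pusher. The large wooden-handled one is at (196,236) in the grey tray at (198,249). A smaller look-alike stands at (209,264), and a turquoise tray at (184,220) is a decoy. I choose the large one. The jig and white plate are around (360,208), and the bars lie on the jig's right and lower sides.

```bash
cat > h.py <<'E'
import numpy as np,cv2
from scipy.spatial.transform import Rotation as R
def cloud(d,pose=None):
    K=d["camera_matrix"];z=d["z_map"];v,u=np.mgrid[:400,:640]
    p=np.stack([(u-K[0,2])/K[0,0]*z,-(v-K[1,2])/K[1,1]*z,-z],-1)
    if pose is None: Rm,t=R.from_rotvec(d["attitude"]).as_matrix(),d["position"]
    else: Rm,t=pose
    return p@Rm.T+t
def plane(d,uv,h,pose=None):
    K=d["camera_matrix"];uv=np.asarray(uv,float).reshape(-1,2)
    r=np.c_[(uv[:,0]-K[0,2])/K[0,0],-(uv[:,1]-K[1,2])/K[1,1],-np.ones(len(uv))]
    if pose is None: Rm,t=R.from_rotvec(d["attitude"]).as_matrix(),d["position"]
    else: Rm,t=pose
    r=r@Rm.T
    return t+r*((h-t[2])/r[:,2])[:,None]
def wrist(arm):
    s=arm.get_state();d=arm.snapshot("wrist")
    T=np.eye(4);T[:3,:3]=R.from_rotvec(s["eef_rot"]).as_matrix();T[:3,3]=s["tcp_pos"]
    M=T@d["mount"];return s,d,(M[:3,:3],M[:3,3])
E
python3 - <<'E'
from h import *
d=dict(np.load("pics/scene0.npz"));P=cloud(d);im=d["image"]
for n,uv in dict(top=(196,226),foot=(198,244),small=(208,256),small_foot=(211,271),turq=(184,220),knife=(167,283),plate=(355,205),bed=(335,235),bench=(250,200),carton=(410,130)).items(): print(n,np.round(P[uv[1],uv[0]],3))
hsv=cv2.cvtColor(im,cv2.COLOR_RGB2HSV)
m=((P[...,2]>.012)&(P[...,2]<.03)&(im.min(-1)>150)).astype(np.uint8);m[:170]=0;m[:,:320]=0;m[:,430:]=0;m[245:]=0
n,l,st,c=cv2.connectedComponentsWithStats(m);print(st[1:])
i=1+np.argmax(st[1:,4]);cn=max(cv2.findContours((l==i).astype(np.uint8),0,2)[0],key=cv2.contourArea)
w=plane(d,cn[:,0],.020);r=cv2.minAreaRect((w[:,:2]*1000).astype(np.float32));print("plate",r)
# handle top
m=(P[...,2]>.07)&(P[...,2]<.09)
q=P[200:290,150:240][m[200:290,150:240]];print("handle top",len(q),q.mean(0),q.min(0),q.max(0))
a=cv2.resize(im[205:285,140:240],None,fx=5,fy=5,interpolation=2);b=cv2.resize(im[170:260,305:430],None,fx=5,fy=5,interpolation=2)
o=np.zeros((600,800,3),np.uint8);b=cv2.resize(b,(440,317));
o[:400,:500]=a; o=np.vstack([cv2.resize(a,(375,300))]) if 0 else o
o=np.zeros((400,800,3),np.uint8);o[:280,:350]=cv2.resize(a,(350,280));o[:324,350:800]=cv2.resize(b,(450,324))
cv2.imwrite("pics/c1.png",o[:,:,::-1])
E
```

```text
top [ 0.471 -0.337  0.082]
foot [ 0.474 -0.344  0.03 ]
small [ 0.551 -0.35   0.057]
small_foot [ 0.555 -0.353  0.013]
turq [ 0.343 -0.327  0.006]
knife [ 0.531 -0.445  0.018]
plate [0.589 0.059 0.021]
bed [ 0.638 -0.055  0.013]
bench [ 0.371 -0.143  0.001]
carton [0.477 0.397 0.091]
[[389 182  32  43 168]
 [380 186   1   1   1]
 [337 190  40  30 915]
 [383 190   1   1   1]
 [389 190   3   1   3]
 [320 192   1   1   1]
 [386 192   1   1   1]
 [388 198   1   1   1]
 [392 201   1   1   1]
 [391 203   1   1   1]
 [398 206   1   1   1]
 [408 220   4   1   4]
 [402 224   1   1   1]
 [410 225   1   1   1]
 [367 229   3   2   3]
 [372 229   1   1   1]
 [394 228  13   4  29]
 [352 230  41  10 103]
 [341 234   6   7  25]
 [399 234   4   4   7]
 [361 240   3   5   7]]
plate ((583.2186279296875, 66.1441879272461), (88.95781707763672, 123.09626770019531), 57.300384521484375)
handle top 91 [ 0.4665561  -0.33983406  0.08022834] [ 0.45196911 -0.34890217  0.07017003] [ 0.47389815 -0.32891537  0.08573301]
```

View pics/c1.png

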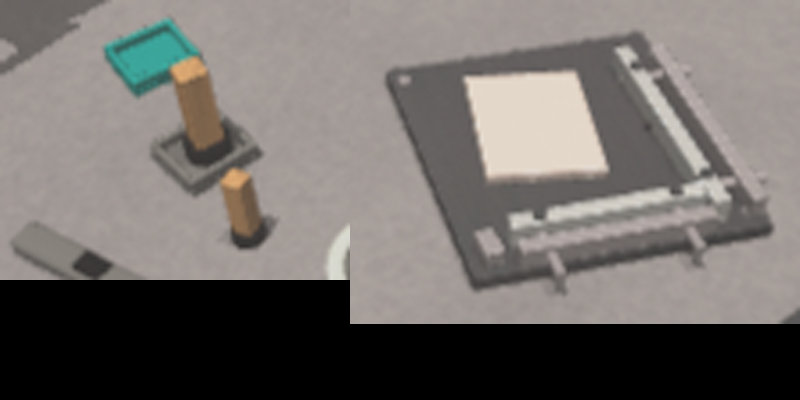

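The crop confirms the large pusher stands in the grey tray, at crop (200,110). The gauge block is at crop (490,243), so the bar at the bottom is the short fence (+x) and the bar on the right is the long fence (+y).

```bash
cat >> h.py <<'E'
def go(s,p,yaw=None):
    """units for jog to world p; tool x axis heading yaw (tool straight down)"""
    R0=R.from_rotvec(s["eef_rot"]).as_matrix()
    lin=R0.T@(np.array(p)-s["tcp_pos"])/.2
    if yaw is None: x=R0[:,0];yaw=np.arctan2(x[1],x[0])
    c,q=np.cos(yaw),np.sin(yaw);Rt=np.array([[c,q,0],[q,-c,0],[0,0,-1]])
    rv=R.from_matrix(R0.T@Rt).as_rotvec()/(np.pi/2)
    print("lin",np.round(lin,3),"rot",np.round(rv,3),"yaw",round(yaw,3))
E
python3 - <<'E'
from h import *
from station import arm
s,d,pose=wrist(arm)
print(np.round(d["mount"],3),d["camera_matrix"][0,0])
print(np.round(R.from_rotvec(s["eef_rot"]).as_matrix(),3))
go(s,[.47,-.34,.23])
d=dict(np.load("pics/scene0.npz"));P=cloud(d)
# stand rim: grey pixels z .01-.018 near pusher
m=(P[...,2]>.009)&(P[...,2]<.017)&(np.hypot(P[...,0]-.475,P[...,1]+.343)<.045)
q=(P[m][:,:2]*1000).astype(np.float32);print(len(q),cv2.minAreaRect(q))
m=(P[...,2]>.006)&(P[...,2]<.045)&(np.hypot(P[...,0]-.6,P[...,1]-.06)<.19)
q=(P[m][:,:2]*1000).astype(np.float32);print(len(q),cv2.minAreaRect(q))
E
```

```text
[[ 0.001  0.959  0.284  0.072]
 [ 1.    -0.001  0.001  0.   ]
 [ 0.001  0.284 -0.959 -0.143]
 [ 0.     0.     0.     1.   ]] 341.1194710099198
[[ 0.907  0.422 -0.001]
 [ 0.422 -0.907  0.002]
 [ 0.    -0.002 -1.   ]]
lin [ 1.412 -0.839  0.003] rot [-0.001 -0.     0.   ] yaw 0.436
181 ((462.3690490722656, -341.4412841796875), (57.50507354736328, 54.59846878051758), 6.306850910186768)
5095 ((624.3875732421875, 85.60033416748047), (250.4341278076172, 266.76446533203125), 66.29548645019531)
```

jog_arm(linear=[[0.25,-0.15,-0.1],[0.5,-0.3,-0.2],[0.75,-0.45,-0.3],[1.0,-0.6,-0.3],[1.0,-0.6,-0.3]], delta_rot=[[0,0,0],[0,0,0],[0,0,0],[0,0,0],[0,0,0]])

```text
t: 0.78
tcp_pos: [0.4176, -0.4155, 0.2917]
eef_rot: [-3.065, -0.687, -0.001]
ft_force: [0.3, -0.7, -0.6]
finger_gap: 0.0853
grasp_force: 0.0
```

jog_arm(linear=[[0.2,-0.12,0],[0.41,-0.24,0],[0.41,-0.24,0.0],[0.41,-0.24,0.0]], delta_rot=[[0,0,0],[0,0,0],[0,0,0],[0,0,0]])

```text
t: 1.27
tcp_pos: [0.4692, -0.3414, 0.2909]
eef_rot: [-3.067, -0.679, 0.002]
ft_force: [-0.2, 0.3, -0.0]
finger_gap: 0.0855
grasp_force: 0.0
```

```bash
python3 - <<'E'
from h import *
from station import arm
s,d,pose=wrist(arm);print(s["t"],s["tcp_pos"],s["ft_force"],s["eef_rot"])
np.savez("pics/w1.npz",image=d["image"],z_map=d["z_map"],camera_matrix=d["camera_matrix"],R=pose[0],t=pose[1])
im=d["image"];cv2.imwrite("pics/w1.png",im[:,:,::-1])
P=cloud(d,pose)
m=(P[...,2]>.076)&(P[...,2]<.092)&(np.hypot(P[...,0]-.47,P[...,1]+.34)<.03)
v,u=np.where(m);h=P[m][:,2];print(len(u),np.median(h),P[m].mean(0))
c=cv2.minAreaRect(np.c_[u,v].astype(np.float32));
w=plane(d,cv2.boxPoints(c),.083,pose)
print(cv2.minAreaRect((w[:,:2]*1000).astype(np.float32)))
m=(P[...,2]>.010)&(P[...,2]<.018)&(np.hypot(P[...,0]-.465,P[...,1]+.34)<.045)
q=(P[m][:,:2]*1000).astype(np.float32);print(len(q),cv2.minAreaRect(q))
E
```

```text
1.275 [ 0.46915124 -0.34135966  0.29087468] [-0.15792676  0.30854999 -0.04649955] [-3.06735708e+00 -6.78547481e-01  1.51708250e-03]
374 0.08303923812943034 [ 0.46134795 -0.33923671  0.08281057]
((461.2486267089844, -339.3120422363281), (19.918798446655273, 20.73112678527832), 88.3244400024414)
622 ((459.3561096191406, -342.15325927734375), (54.16018295288086, 54.07958984375), 7.0542426109313965)
```

View pics/w1.png

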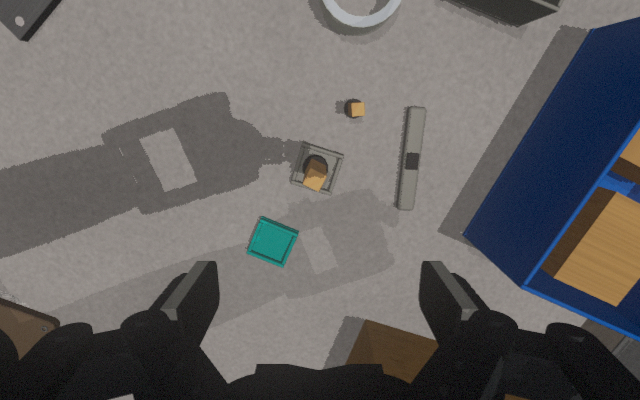

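The wrist view shows the pusher in the grey tray at (317,170), with the handle top at (316,177). The small look-alike is at (355,108) and the turquoise tray at (273,242). The measured handle is 20 mm wide with its top at 0.083 m, and the tray is 54 mm square, so all of them match the given sizes.

```bash
python3 - <<'E'
from h import *
from station import arm
s=arm.get_state();go(s,[.4608,-.3395,.12],-.03);go(s,[.4608,-.3395,.034],-.03)
E
```

```text
lin [-0.032 -0.027  0.855] rot [-0.     0.001  0.296] yaw -0.03
lin [-0.032 -0.027  1.285] rot [-0.     0.001  0.296] yaw -0.03
```

jog_arm(linear=[[-0.032,-0.027,0.2],[-0.032,-0.027,0.45],[-0.032,-0.027,0.7],[-0.032,-0.027,0.85],[-0.032,-0.027,0.85]], delta_rot=[[0,0,0.1],[0,0,0.2],[0,0,0.296],[0,0,0.296],[0,0,0.296]], gripper=1, squeeze=60)

```text
t: 1.95
tcp_pos: [0.4592, -0.338, 0.118]
eef_rot: [-3.136, 0.049, 0.008]
ft_force: [-0.1, -0.0, 0.3]
finger_gap: 0.0856
grasp_force: 0.0
```

jog_arm(linear=[[0,0,0.15],[0,0,0.3],[0,0,0.43],[0,0,0.43],[0,0,0.43]], delta_rot=[[0,0,0],[0,0,0],[0,0,0],[0,0,0],[0,0,0]])

```text
t: 2.58
tcp_pos: [0.4626, -0.34, 0.0376]
eef_rot: [3.139, -0.047, 0.004]
ft_force: [-0.0, 0.4, 0.3]
finger_gap: 0.0854
grasp_force: 0.0
```

jog_arm(linear=[[0,0,0],[0,0,0],[0,0,0],[0,0,0],[0,0,0],[0,0,0]], delta_rot=[[0,0,0],[0,0,0],[0,0,0],[0,0,0],[0,0,0],[0,0,0]], gripper=-1)

```text
t: 3.32
tcp_pos: [0.4618, -0.3385, 0.0356]
eef_rot: [3.141, -0.046, 0.0]
ft_force: [-0.5, 0.5, 1.4]
finger_gap: 0.0198
grasp_force: 60.5
```

jog_arm(linear=[[0,0,-0.15],[0,0,-0.4],[0,0,-0.7],[0,0,-0.85],[0.1,-0.25,-0.95],[0.2,-0.5,-1.0],[0.3,-0.75,-1.0],[0.4,-1.0,-1.0]], delta_rot=[[0,0,0],[0,0,0],[0,0,0],[0,0,0],[0,0,0],[0,0,0],[0,0,0],[0,0,0]])

```text
t: 4.32
tcp_pos: [0.5475, -0.139, 0.2348]
eef_rot: [-3.141, 0.046, 0.001]
ft_force: [0.3, -0.2, -1.4]
finger_gap: 0.0192
grasp_force: 60.3
```

jog_arm(linear=[[0.1,-0.25,0],[0.2,-0.5,0],[0.3,-0.75,0],[0.3,-1.0,0],[0.3,-1.0,0],[0.3,-1.0,0]], delta_rot=[[0,0,0],[0,0,0],[0,0,0],[0,0,0],[0,0,0],[0,0,0]])

```text
t: 5.08
tcp_pos: [0.6127, 0.0573, 0.2345]
eef_rot: [3.141, -0.045, -0.002]
ft_force: [0.2, -0.5, -1.6]
finger_gap: 0.0194
grasp_force: 60.4
```

```bash
python3 - <<'E'
from h import *
from station import arm
s,d,pose=wrist(arm);print(s["t"],s["tcp_pos"],s["ft_force"],s["eef_rot"],s["joints"])
np.savez("pics/w2.npz",image=d["image"],z_map=d["z_map"],camera_matrix=d["camera_matrix"],R=pose[0],t=pose[1])
cv2.imwrite("pics/w2.png",d["image"][:,:,::-1])
E
```

```text
5.075 [0.61273942 0.05732774 0.23447627] [ 0.15291435 -0.48712298 -1.63126482] [ 3.14084829e+00 -4.48380660e-02 -2.37590442e-03] [-7.12007739e-02  1.55310535e-01  1.72535173e+00 -5.34001489e-04
  1.26241664e+00  1.52830763e+00]
```

View pics/w2.png

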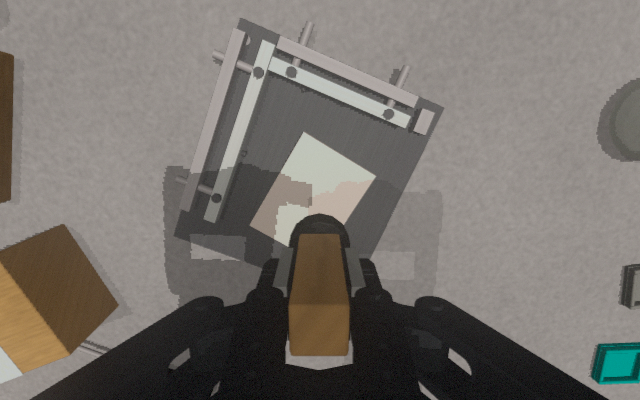

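The wrist view shows the whole jig. The long bar's working face runs from about (276,45) to (216,222), and the short bar's from (270,65) to (408,128). Plate corners are at (303,132), (376,177) and (249,225), with the fourth hidden behind the pusher. The gauge block is at (425,122).

```bash
cat > geo.py <<'E'
from h import *
d=dict(np.load("pics/w2.npz"));pose=(d["R"],d["t"]);im=d["image"];P=cloud(d,pose)
reg=np.zeros((400,640),np.uint8);cv2.fillConvexPoly(reg,np.array([[238,15],[447,105],[370,262],[170,238]]),1)
m=(reg>0)&(P[...,2]>.030)&(P[...,2]<.037)&(im.min(-1)>100)
mm=m.astype(np.uint8);n,l,st,c=cv2.connectedComponentsWithStats(mm)
for i in range(1,n):
    if st[i,4]>150:
        q=(P[l==i][:,:2]*1000).astype(np.float32);print("bar",st[i],cv2.minAreaRect(q))
print("max z in jig",np.percentile(P[(reg>0)][:,2],[50,99]))
L=plane(d,[(276,45),(216,222)],.032,pose);S=plane(d,[(270,65),(408,128)],.032,pose)
print("L",L[:,:2],"S",S[:,:2])
print("ang long",np.degrees(np.arctan2(*(L[0]-L[1])[[1,0]])),"short perp",np.degrees(np.arctan2(*(S[0]-S[1])[[1,0]]))-90)
C=plane(d,[(303,132),(376,177),(249,225)],.020,pose);print("plate corners",C[:,:2],np.linalg.norm(C[0]-C[1]),np.linalg.norm(C[0]-C[2]))
print("bed edge",plane(d,[(442,108),(372,258)],.012,pose)[:,:2],"gauge",plane(d,[(425,121)],.024,pose)[:,:2])
E
python3 geo.py
```

```text
bar [ 211   40  200  159 4057] ((635.6769409179688, 66.87882995605469), (158.00619506835938, 160.34237670898438), 65.57563018798828)
bar [204 198  17  25 234] ((577.039794921875, 171.52813720703125), (12.193991661071777, 24.17157554626465), 66.34815979003906)
max z in jig [0.01337042 0.24331532]
L [[0.73588204 0.09316349]
 [0.56383236 0.16861282]] S [[ 0.71880414  0.09990998]
 [ 0.65700693 -0.03269824]]
ang long -23.678999690753113 short perp -24.98615299398942
plate corners [[ 0.6550241   0.07196816]
 [ 0.60569036 -0.004002  ]
 [ 0.55506956  0.13624341]] 0.09058301624094836 0.11883693932812177
bed edge [[ 0.6746441  -0.07186774]
 [ 0.50704214 -0.0025864 ]] gauge [[ 0.66280414 -0.05152813]]
```

```bash
cat >> h.py <<'E'
Y=np.radians(-24.2);EX=np.array([np.cos(Y),np.sin(Y)]);EY=np.array([-np.sin(Y),np.cos(Y)])
def w(u,v,z): return [*(u*EX+v*EY),z]
def uv(s): p=s["tcp_pos"];return np.round([p[:2]@EX,p[:2]@EY,p[2]],4)
E
python3 - <<'E'
from h import *
from station import arm
s=arm.get_state();print(uv(s));go(s,w(.502,.216,.10),Y)
E
```

```text
[0.5358 0.303  0.2347]
lin [-0.322  0.337  0.674] rot [0.    0.001 0.25 ] yaw -0.422
```

jog_arm(linear=[[-0.1,0.11,0.15],[-0.22,0.22,0.3],[-0.322,0.337,0.45],[-0.322,0.337,0.6],[-0.322,0.337,0.674],[-0.322,0.337,0.674],[-0.322,0.337,0.674]], delta_rot=[[0,0,0.1],[0,0,0.2],[0,0,0.25],[0,0,0.25],[0,0,0.25],[0,0,0.25],[0,0,0.25]])

```text
t: 6.0
tcp_pos: [0.5481, -0.0084, 0.1019]
eef_rot: [-3.072, 0.658, -0.004]
ft_force: [-0.1, 0.1, -0.8]
finger_gap: 0.0195
grasp_force: 60.2
```

```bash
python3 - <<'E'
from h import *
from station import arm
s,d,pose=wrist(arm);print(uv(s),s["ft_force"]);go(s,w(.502,.217,.0455),Y)
im=d["image"];cv2.imwrite("pics/w3.png",im[:,:,::-1])
E
```

```text
[0.5034 0.217  0.1019] [-0.08939096  0.10558923 -0.84295058]
lin [-0.008  0.     0.282] rot [-0.    -0.002  0.   ] yaw -0.422
```

View pics/w3.png

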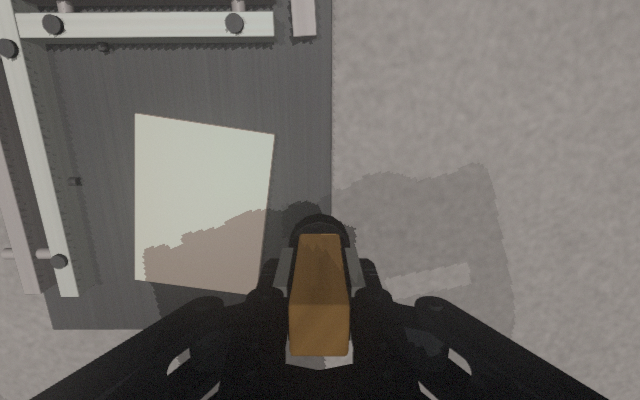

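The view shows the plate's -y edge from (274,133) to (252,293), with the foot at (320,225), to the right of the plate and clear of it. The tool is square to the jig.

jog_arm(linear=[[0,0,0.15],[0,0,0.25],[0,0,0.282],[0,0,0.282],[0,0,0.282],[0,0,0.282]], delta_rot=[[0,0,0],[0,0,0],[0,0,0],[0,0,0],[0,0,0],[0,0,0]])

```text
t: 6.8
tcp_pos: [0.5476, -0.0082, 0.0452]
eef_rot: [-3.072, 0.658, -0.003]
ft_force: [-0.4, -0.0, -0.9]
finger_gap: 0.0193
grasp_force: 60.2
```

jog_arm(linear=[[0,-0.02,0],[0,-0.04,0],[0,-0.06,0],[0,-0.08,0],[0,-0.1,0],[0,-0.115,0],[0,-0.13,0],[0,-0.145,0]], delta_rot=[[0,0,0],[0,0,0],[0,0,0],[0,0,0],[0,0,0],[0,0,0],[0,0,0],[0,0,0]])

```text
t: 7.8
tcp_pos: [0.5587, 0.0184, 0.0441]
eef_rot: [3.072, -0.658, -0.0]
ft_force: [-0.3, -1.2, -1.4]
finger_gap: 0.0194
grasp_force: 60.1
```

```bash
cat > st.py <<'E'
from h import *
from station import arm
s=arm.get_state();f=s["ft_force"];print(s["t"],"uvz",uv(s),"fu,fv,fz",np.round([f[:2]@EX,f[:2]@EY,f[2]],2),"mom",np.round(s["moment"],3))
E
cat > pl.py <<'E'
from st import *
s,d,pose=wrist(arm);P=cloud(d,pose);im=d["image"]
from sys import argv
m=((im.min(-1)>95)&(P[...,2]>.014)&(P[...,2]<.0255)).astype(np.uint8)
m=cv2.morphologyEx(m,cv2.MORPH_OPEN,np.ones((3,3)))
n,l,sta,c=cv2.connectedComponentsWithStats(m);i=1+np.argmax(sta[1:,4])
cn=max(cv2.findContours((l==i).astype(np.uint8),0,2)[0],key=cv2.contourArea)[:,0]
p=plane(d,cn,.020,pose)[:,:2];q=np.c_[p@EX,p@EY]*1000
r=cv2.minAreaRect(q.astype(np.float32));print("plate uv rect",np.round(r[0],1),np.round(r[1],1),round(r[2],2));print(np.round(cv2.boxPoints(r),1).tolist())
# bar faces: bar-top points
b=(P[...,2]>.029)&(P[...,2]<.036)&(im.min(-1)>110);B=np.c_[P[b][:,:2]@EX,P[b][:,:2]@EY]*1000
L=B[(B[:,1]>370)&(B[:,0]>480)&(B[:,0]<590)];S=B[(B[:,0]>600)&(B[:,1]<370)&(B[:,1]>265)]
for nm,a,k in(("long v",L,1),("short u",S,0)):
    if len(a)>30: print(nm,np.round(np.percentile(a[:,k],[1,5,50,95]),1),len(a))
cv2.imwrite("pics/%s.png"%argv[1],im[:,:,::-1])
E
python3 pl.py w4
```

```text
7.8 uvz [0.5021 0.2458 0.0441] fu,fv,fz [ 0.2  -1.27 -1.43] mom [-0.172  0.069  0.041]
plate uv rect [503.3 306.3] [ 89.9 120.2] 81.54
[[437.20001220703125, 270.70001220703125], [556.0999755859375, 253.0], [569.2999877929688, 342.0], [450.3999938964844, 359.70001220703125]]
long v [386.3 387.  391.5 398.1] 3090
short u [610.6 610.9 612.1 613.3] 1769
```

jog_arm(linear=[[0,-0.012,0],[0,-0.024,0],[0,-0.036,0],[0,-0.048,0],[0,-0.06,0],[0,-0.07,0],[0,-0.08,0],[0,-0.08,0]], delta_rot=[[0,0,0],[0,0,0],[0,0,0],[0,0,0],[0,0,0],[0,0,0],[0,0,0],[0,0,0]])

```text
t: 8.85
tcp_pos: [0.5654, 0.0332, 0.0442]
eef_rot: [-3.072, 0.658, -0.0]
ft_force: [0.0, -0.3, -1.3]
finger_gap: 0.0194
grasp_force: 60.1
```

```bash
python3 pl.py w5
```

```text
8.85 uvz [0.5021 0.2621 0.0442] fu,fv,fz [ 0.14 -0.28 -1.28] mom [-0.012  0.011 -0.029]
plate uv rect [503.1 322.7] [ 89.9 120.4] 81.68
[[437.0, 286.8999938964844], [556.2000122070312, 269.5], [569.2000122070312, 358.5], [450.1000061035156, 375.8999938964844]]
long v [386.7 387.3 393.1 399.1] 6407
short u [610.6 610.9 612.1 613.3] 1827
```

jog_arm(linear=[[0,-0.01,0],[0,-0.02,0],[0,-0.03,0],[0,-0.04,0],[0,-0.048,0],[0,-0.055,0],[0,-0.06,0],[0,-0.065,0]], delta_rot=[[0,0,0],[0,0,0],[0,0,0],[0,0,0],[0,0,0],[0,0,0],[0,0,0],[0,0,0]])

```text
t: 9.9
tcp_pos: [0.5707, 0.0446, 0.0441]
eef_rot: [3.072, -0.658, 0.0]
ft_force: [-0.2, -3.5, -0.6]
finger_gap: 0.019
grasp_force: 60.2
```

```bash
python3 pl.py w6
```

```text
9.9 uvz [0.5022 0.2746 0.0441] fu,fv,fz [ 1.24 -3.24 -0.59] mom [-0.505  0.081 -0.006]
plate uv rect [503.2 334.8] [ 90.  120.4] 83.41
[[438.20001220703125, 297.0], [557.7999877929688, 283.20001220703125], [568.0999755859375, 372.6000061035156], [448.5, 386.3999938964844]]
long v [386.7 387.3 393.4 399.7] 6741
short u [610.7 610.9 612.2 613.5] 1905
```

jog_arm(linear=[[0,-0.005,0],[0,-0.01,0],[0,-0.014,0],[0,-0.018,0],[0,-0.02,0],[0,-0.02,0]], delta_rot=[[0,0,0],[0,0,0],[0,0,0],[0,0,0],[0,0,0],[0,0,0]])

```text
t: 10.7
tcp_pos: [0.5723, 0.0485, 0.0441]
eef_rot: [-3.072, 0.658, -0.0]
ft_force: [-0.2, -3.3, -1.2]
finger_gap: 0.0195
grasp_force: 60.2
```

```bash
python3 pl.py w7
```

```text
10.7 uvz [0.5021 0.2788 0.0441] fu,fv,fz [ 1.14 -3.07 -1.17] mom [-0.575  0.037  0.014]
plate uv rect [503.6 341.1] [ 95.2 118.8] 87.72
[[442.3999938964844, 295.8999938964844], [561.0, 291.20001220703125], [564.7999877929688, 386.29998779296875], [446.1000061035156, 391.0]]
long v [386.7 387.4 393.4 399.9] 6777
short u [610.6 610.9 612.1 613.4] 1871
```

jog_arm(linear=[[0,-0.003,0],[0,-0.006,0],[0,-0.008,0],[0,-0.008,0]], delta_rot=[[0,0,0],[0,0,0],[0,0,0],[0,0,0]])

```text
t: 11.25
tcp_pos: [0.573, 0.05, 0.0442]
eef_rot: [-3.072, 0.658, -0.0]
ft_force: [-0.0, -1.9, -1.1]
finger_gap: 0.0194
grasp_force: 60.2
```

```bash
cat >> pl.py <<'E'
# -y edge fit: lowest v for u bins
e=[]
for a in range(450,550,4):
    k=q[(abs(q[:,0]-a)<3)&(q[:,1]<320)]
    if len(k): e.append(k[k[:,1].argmin()])
e=np.array(e);g=np.polyfit(e[:,0],e[:,1],1)
for _ in range(3):
    rr=e[:,1]-np.polyval(g,e[:,0]);k=abs(rr)<1.5
    if k.sum()>5: g=np.polyfit(e[k,0],e[k,1],1)
print("-y edge deg",np.degrees(np.arctan(g[0])).round(2),"v@500",np.polyval(g,500).round(1),"n",k.sum())
E
python3 pl.py w8
```

```text
11.25 uvz [0.5021 0.2805 0.0442] fu,fv,fz [ 0.73 -1.73 -1.06] mom [-0.631  0.037 -0.021]
plate uv rect [504.9 342.6] [115.2  96. ] 0.07
[[447.20001220703125, 390.5], [447.3999938964844, 294.5], [562.5, 294.70001220703125], [562.4000244140625, 390.70001220703125]]
long v [386.7 387.4 393.4 400. ] 6809
short u [610.7 610.9 612.1 613.4] 1870
-y edge deg -16.89 v@500 303.2 n 0
```

jog_arm(linear=[[0,-0.0015,0],[0,-0.003,0],[0,-0.003,0]], delta_rot=[[0,0,0],[0,0,0],[0,0,0]])

```text
t: 11.68
tcp_pos: [0.5732, 0.0504, 0.0441]
eef_rot: [3.072, -0.658, 0.0]
ft_force: [-0.6, -3.7, -1.5]
finger_gap: 0.0192
grasp_force: 60.2
```

```bash
python3 st.py
```

```text
11.675 uvz [0.5022 0.281  0.0441] fu,fv,fz [ 0.98 -3.66 -1.53] mom [-0.671  0.001 -0.073]
```

jog_arm(linear=[[0,-0.0015,0],[0,-0.003,0],[0,-0.003,0]], delta_rot=[[0,0,0],[0,0,0],[0,0,0]])

```text
t: 12.05
tcp_pos: [0.5734, 0.0509, 0.0441]
eef_rot: [3.072, -0.658, 0.0]
ft_force: [0.1, -4.0, -1.3]
finger_gap: 0.0194
grasp_force: 60.2
```

```bash
python3 pl.py w9
```

```text
12.05 uvz [0.5022 0.2815 0.0441] fu,fv,fz [ 1.71 -3.57 -1.3 ] mom [-0.779  0.033 -0.03 ]
plate uv rect [504.5 343.5] [114.2  94.4] 0.07
[[447.29998779296875, 390.6000061035156], [447.3999938964844, 296.20001220703125], [561.5999755859375, 296.29998779296875], [561.5, 390.70001220703125]]
long v [386.7 387.4 393.4 400.1] 6835
short u [610.7 610.9 612.1 613.4] 1898
-y edge deg -19.03 v@500 304.5 n 0
```

View pics/w9.png

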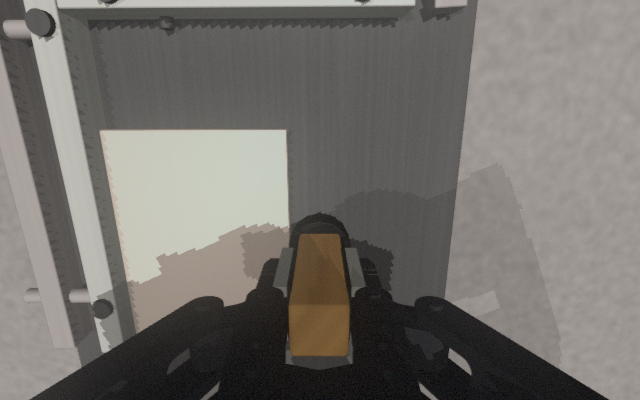

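The view shows the plate looking square, with its top edge level from (100,130) to (287,130) and its left edge close to the long bar. I'll check the gap with numbers.

```bash
cat > sub.py <<'E'
from st import *
s,d,pose=wrist(arm);im=d["image"];g=cv2.GaussianBlur(cv2.cvtColor(im,cv2.COLOR_RGB2GRAY),(3,3),0).astype(float)
def J(px,h): p=plane(d,px,h,pose)[:,:2];return np.c_[p@EX,p@EY]*1000
# u-directed plate edge (top) : per column strongest dark->bright downward
def rowedge(cols,r0,r1,sgn,h,k):
    pts=[]
    for c in cols:
        gr=sgn*np.gradient(g[r0:r1,c]);i=gr.argmax()
        if gr[i]>15: pts.append((c,r0+i))
    return fit(pts,h,k)
def coledge(rows,c0,c1,sgn,h,k):
    pts=[]
    for r in rows:
        gr=sgn*np.gradient(g[r,c0:c1]);i=gr.argmax()
        if gr[i]>15: pts.append((c0+i,r))
    return fit(pts,h,k)
def fit(pts,h,k):
    q=J(pts,h);x,y=q[:,1-k],q[:,k];a=np.ones(len(x),bool)
    for _ in range(4): f=np.polyfit(x[a],y[a],1);r=y-np.polyval(f,x);a=abs(r)<max(.4,2*np.std(r[a]))
    return f,a.sum(),np.round([np.polyval(f,x.min()),np.polyval(f,x.max())],2),np.degrees(np.arctan(f[0])).round(2)
E
cat > c1.py <<'E'
from sub import *
print("top edge u",rowedge(range(115,275,4),110,150,1,.02,0)[2:])
print("right edge v",coledge(range(145,215,3),265,310,-1,.02,1)[2:])
print("plate left v",coledge(range(140,260,4),92,130,1,.02,1)[2:])
print("bar face v",coledge(range(60,260,4),60,100,-1,.032,1)[2:])
print("short face u",rowedge(range(220,340,4),2,14,-1,.032,0)[2:])
r=g[160];print(np.round(r[55:125]).astype(int).tolist())
E
python3 c1.py
```

```text
12.1 uvz [0.5022 0.2815 0.0441] fu,fv,fz [ 0.73 -4.1  -0.42] mom [-0.785  0.043 -0.069]
top edge u (array([561.77, 561.28]), np.float64(-0.37))
right edge v (array([296.67, 296.79]), np.float64(0.21))
plate left v (array([386.23, 386.51]), np.float64(0.26))
bar face v (array([386.74, 387.18]), np.float64(0.35))
short face u (array([611.33, 611.03]), np.float64(-0.36))
[90, 90, 92, 115, 156, 181, 185, 186, 188, 189, 189, 189, 187, 187, 187, 187, 187, 187, 187, 187, 187, 187, 186, 186, 185, 184, 183, 184, 185, 184, 176, 157, 127, 106, 101, 100, 100, 101, 102, 101, 100, 101, 101, 103, 103, 103, 103, 102, 107, 132, 167, 189, 195, 197, 197, 198, 198, 197, 197, 198, 198, 198, 198, 198, 198, 198, 198, 199, 198, 198]
```

jog_arm(linear=[[0,-0.0015,0],[0,-0.0025,0],[0,-0.0025,0],[0,-0.0025,0]], delta_rot=[[0,0,0],[0,0,0],[0,0,0],[0,0,0]])

```text
t: 12.65
tcp_pos: [0.5736, 0.0511, 0.0442]
eef_rot: [3.071, -0.657, -0.0]
ft_force: [-0.6, -4.0, -1.3]
finger_gap: 0.019
grasp_force: 60.2
```

```bash
python3 c1.py|head -5
```

```text
12.65 uvz [0.5022 0.2817 0.0442] fu,fv,fz [ 1.11 -3.94 -1.31] mom [-1.051  0.109 -0.005]
top edge u (array([561.81, 561.02]), np.float64(-0.61))
right edge v (array([296.86, 296.99]), np.float64(0.22))
plate left v (array([386.38, 386.75]), np.float64(0.35))
bar face v (array([386.82, 387.19]), np.float64(0.29))
```

The plate lies flush on the long bar at about 4–5 N. I'll back off and go around at low height to the -x edge.

jog_arm(linear=[[0,0.06,0],[0,0.13,0],[-0.15,0.13,0],[-0.3,0.13,0],[-0.46,0.13,0],[-0.46,0,0],[-0.46,-0.15,0],[-0.46,-0.3,0]], delta_rot=[[0,0,0],[0,0,0],[0,0,0],[0,0,0],[0,0,0],[0,0,0],[0,0,0],[0,0,0]])

```text
t: 13.7
tcp_pos: [0.5142, 0.1444, 0.0443]
eef_rot: [-3.071, 0.659, 0.0]
ft_force: [0.5, -0.2, -1.0]
finger_gap: 0.0194
grasp_force: 60.2
```

```bash
cat > c2.py <<'E'
from sub import *
cv2.imwrite("pics/x.png",im[:,:,::-1])
import sys
P=cloud(d,pose);m=((im.min(-1)>95)&(P[...,2]>.014)&(P[...,2]<.0245)).astype(np.uint8)
n,l,sta,c=cv2.connectedComponentsWithStats(m);i=1+np.argmax(sta[1:,4]);print(sta[i])
E
python3 c2.py
```

```text
13.7 uvz [0.4098 0.3425 0.0443] fu,fv,fz [ 0.54  0.02 -1.  ] mom [ 0.013 -0.013 -0.001]
[  213     0   209   186 36070]
```

View pics/x.png

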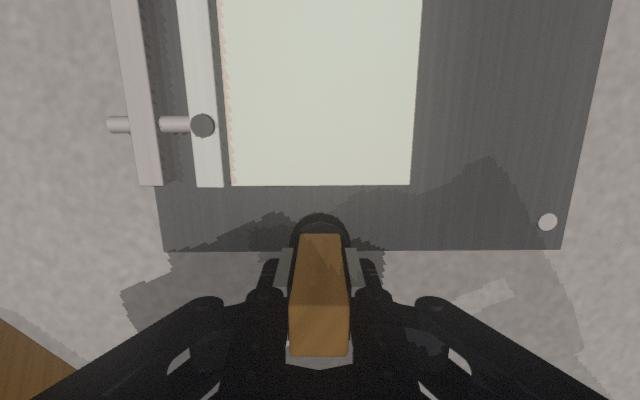

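The view shows the plate's -x edge at row 186 (232 to 410), with the foot centred below it at (320,230).

jog_arm(linear=[[0.03,0,0],[0.055,0,0],[0.075,0,0],[0.095,0,0],[0.115,-0.002,0],[0.135,-0.004,0],[0.15,-0.005,0],[0.15,-0.005,0]], delta_rot=[[0,0,0],[0,0,0],[0,0,0],[0,0,0],[0,0,0],[0,0,0],[0,0,0],[0,0,0]])

```text
t: 14.75
tcp_pos: [0.5425, 0.1325, 0.0442]
eef_rot: [-3.072, 0.658, -0.002]
ft_force: [-0.2, 0.5, -0.5]
finger_gap: 0.0193
grasp_force: 60.3
```

```bash
cat > c3.py <<'E'
from sub import *
print("-x edge u",rowedge(range(235,290,3),160,240,-1,.02,0)[2:],rowedge(range(355,400,3),160,240,-1,.02,0)[2:])
print("right v",coledge(range(20,170,5),380,450,-1,.02,1)[2:])
print("left v",coledge(range(20,170,5),208,245,1,.02,1)[2:])
E
python3 c3.py
```

```text
14.75 uvz [0.4406 0.3432 0.0442] fu,fv,fz [-0.41  0.32 -0.54] mom [0.029 0.01  0.006]
-x edge u (array([456.61, 456.58]), np.float64(-0.07)) (array([456.68, 456.65]), np.float64(-0.07))
right v (array([296.76, 296.82]), np.float64(0.06))
left v (array([386.18, 386.22]), np.float64(0.04))
```

jog_arm(linear=[[0.02,0,0],[0.045,-0.001,0],[0.07,-0.002,0],[0.095,-0.002,0],[0.115,-0.003,0],[0.13,-0.003,0],[0.145,-0.003,0],[0.15,-0.003,0]], delta_rot=[[0,0,0],[0,0,0],[0,0,0],[0,0,0],[0,0,0],[0,0,0],[0,0,0],[0,0,0]])

```text
t: 15.8
tcp_pos: [0.5698, 0.1207, 0.0441]
eef_rot: [-3.072, 0.658, 0.0]
ft_force: [-1.2, 0.1, 0.0]
finger_gap: 0.0193
grasp_force: 60.3
```

```bash
python3 c3.py
```

```text
15.8 uvz [0.4702 0.3437 0.0441] fu,fv,fz [-1.17 -0.4   0.04] mom [ 0.114  0.25  -0.017]
-x edge u (array([486.35, 487.07]), np.float64(1.49)) (array([485.81, 485.79]), np.float64(-0.06))
right v (array([296.49, 295.33]), np.float64(-1.03))
left v (array([385.86, 384.83]), np.float64(-0.92))
```

jog_arm(linear=[[0.006,-0.001,0],[0.012,-0.003,0],[0.018,-0.005,0],[0.022,-0.006,0],[0.022,-0.006,0]], delta_rot=[[0,0,0],[0,0,0],[0,0,0],[0,0,0],[0,0,0]])

```text
t: 16.48
tcp_pos: [0.5738, 0.1202, 0.044]
eef_rot: [3.072, -0.658, -0.001]
ft_force: [-2.3, 1.0, -1.4]
finger_gap: 0.0194
grasp_force: 60.3
```

```bash
python3 c3.py
```

```text
16.475 uvz [0.4742 0.3448 0.044 ] fu,fv,fz [-2.49  0.02 -1.41] mom [0.082 0.468 0.024]
-x edge u (array([490.21, 490.92]), np.float64(1.54)) (array([489.76, 489.74]), np.float64(-0.06))
right v (array([296.5 , 295.45]), np.float64(-0.93))
left v (array([386.01, 384.79]), np.float64(-1.08))
```

jog_arm(linear=[[0.003,-0.001,0],[0.005,-0.002,0],[0.005,-0.002,0],[0.005,-0.002,0]], delta_rot=[[0,0,0],[0,0,0],[0,0,0],[0,0,0]])

```text
t: 17.02
tcp_pos: [0.5742, 0.1203, 0.0438]
eef_rot: [3.072, -0.658, -0.004]
ft_force: [-4.7, 1.2, 1.4]
finger_gap: 0.0192
grasp_force: 60.4
```

```bash
python3 c3.py
```

```text
17.025 uvz [0.4744 0.3451 0.0438] fu,fv,fz [-4.82 -0.81  1.38] mom [0.237 0.958 0.026]
-x edge u (array([490.49, 490.82]), np.float64(0.72)) (array([489.38, 490.1 ]), np.float64(1.9))
right v (array([296.6 , 295.28]), np.float64(-1.18))
left v (array([385.91, 384.8 ]), np.float64(-0.99))
```

The plate reached the short bar at about 5 N, but it is tilted about 1° with its front corner 1–2 mm off the long bar. I'll square it with a light nudge at the front of its -y edge, then press it against the short bar again.

jog_arm(linear=[[-0.04,0,0],[-0.09,0,0],[-0.09,0.2,0],[-0.09,0.42,0],[0.1,0.42,0],[0.3,0.42,0],[0.5,0.42,0],[0.55,0.42,0]], delta_rot=[[0,0,0],[0,0,0],[0,0,0],[0,0,0],[0,0,0],[0,0,0],[0,0,0],[0,0,0]])

```text
t: 18.08
tcp_pos: [0.6437, -0.0028, 0.0451]
eef_rot: [3.072, -0.659, 0.006]
ft_force: [0.0, 1.0, 0.3]
finger_gap: 0.0193
grasp_force: 60.3
```

jog_arm(linear=[[0,-0.03,0],[0,-0.06,0],[0,-0.075,0],[0,-0.08,0],[0,-0.08,0],[0,-0.08,0]], delta_rot=[[0,0,0],[0,0,0],[0,0,0],[0,0,0],[0,0,0],[0,0,0]])

```text
t: 18.82
tcp_pos: [0.6476, 0.0129, 0.0441]
eef_rot: [3.072, -0.658, -0.0]
ft_force: [0.0, -0.2, -1.8]
finger_gap: 0.0194
grasp_force: 60.3
```

```bash
python3 st.py; python3 c2.py
```

```text
18.825 uvz [0.5854 0.2772 0.0441] fu,fv,fz [ 0.11 -0.21 -1.79] mom [-0.012 -0.005  0.02 ]
18.825 uvz [0.5854 0.2772 0.0441] fu,fv,fz [ 0.11 -0.21 -1.79] mom [-0.012 -0.005  0.02 ]
[  108   204   177   133 16096]
```

jog_arm(linear=[[0,-0.005,0],[0,-0.01,0],[0,-0.015,0],[0,-0.019,0],[0,-0.021,0],[0,-0.021,0]], delta_rot=[[0,0,0],[0,0,0],[0,0,0],[0,0,0],[0,0,0],[0,0,0]])

```text
t: 19.62
tcp_pos: [0.6495, 0.0167, 0.0441]
eef_rot: [3.072, -0.658, 0.0]
ft_force: [0.7, -1.0, -0.4]
finger_gap: 0.0192
grasp_force: 60.2
```

```bash
python3 c2.py
```

```text
19.625 uvz [0.5855 0.2815 0.0441] fu,fv,fz [ 1.07 -0.58 -0.44] mom [-0.296  0.009  0.007]
[  104   204   186   129 15590]
```

View pics/x.png

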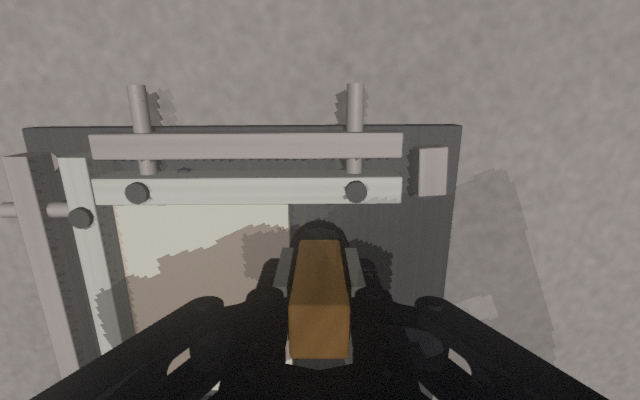

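The view shows the plate's +x edge under the short bar and its left edge near the long bar. The gauge block at (433,172) is clear of the foot at (320,235).

jog_arm(linear=[[0,-0.002,0],[0,-0.0035,0],[0,-0.0035,0],[0,-0.0035,0]], delta_rot=[[0,0,0],[0,0,0],[0,0,0],[0,0,0]])

```text
t: 20.18
tcp_pos: [0.6497, 0.0173, 0.0442]
eef_rot: [3.072, -0.658, -0.0]
ft_force: [-0.1, -1.6, -0.4]
finger_gap: 0.019
grasp_force: 60.2
```

```bash
cat > c4.py <<'E'
from sub import *
print("right v",coledge(range(208,238,2),275,305,-1,.02,1)[2:])
print("left v",coledge(range(215,290,4),108,140,1,.02,1)[2:])
print("bar v",coledge(range(225,320,5),85,125,-1,.032,1)[2:])
E
python3 c4.py
```

```text
20.175 uvz [0.5855 0.2821 0.0442] fu,fv,fz [ 0.56 -1.53 -0.42] mom [-0.402  0.078 -0.047]
right v (array([297.25, 297.45]), np.float64(0.75))
left v (array([386.86, 387.07]), np.float64(0.35))
bar v (array([395.27, 384.7 ]), np.float64(-11.89))
```

jog_arm(linear=[[0,0.05,0],[0,0.1,0],[-0.25,0.1,0],[-0.5,0.1,0],[-0.66,0.1,0],[-0.66,-0.05,0],[-0.66,-0.25,0],[-0.66,-0.25,0]], delta_rot=[[0,0,0],[0,0,0],[0,0,0],[0,0,0],[0,0,0],[0,0,0],[0,0,0],[0,0,0]])

```text
t: 21.22
tcp_pos: [0.5506, 0.1184, 0.0448]
eef_rot: [-3.072, 0.654, -0.003]
ft_force: [-0.0, 0.2, -2.0]
finger_gap: 0.0194
grasp_force: 60.3
```

jog_arm(linear=[[0.03,0,0],[0.06,0,0],[0.08,0,0],[0.09,0,0],[0.095,0,0],[0.1,0,0],[0.1,0,0]], delta_rot=[[0,0,0],[0,0,0],[0,0,0],[0,0,0],[0,0,0],[0,0,0],[0,0,0]])

```text
t: 22.1
tcp_pos: [0.568, 0.1089, 0.0441]
eef_rot: [3.072, -0.658, -0.0]
ft_force: [0.7, 0.8, -1.5]
finger_gap: 0.0193
grasp_force: 60.3
```

```bash
python3 c3.py
```

```text
22.1 uvz [0.4734 0.3322 0.0441] fu,fv,fz [ 0.36  0.99 -1.55] mom [-0.048  0.001  0.001]
-x edge u (array([489.19, 488.88]), np.float64(-0.64)) (array([489.55, 489.53]), np.float64(-0.07))
right v (array([297.02, 297.51]), np.float64(0.44))
left v (array([386.35, 386.35]), np.float64(20.54))sub.py:19: RankWarning: Polyfit may be poorly conditioned
  for _ in range(4): f=np.polyfit(x[a],y[a],1);r=y-np.polyval(f,x);a=abs(r)<max(.4,2*np.std(r[a]))
sub.py:19: RankWarning: Polyfit may be poorly conditioned
  for _ in range(4): f=np.polyfit(x[a],y[a],1);r=y-np.polyval(f,x);a=abs(r)<max(.4,2*np.std(r[a]))
sub.py:19: RankWarning: Polyfit may be poorly conditioned
  for _ in range(4): f=np.polyfit(x[a],y[a],1);r=y-np.polyval(f,x);a=abs(r)<max(.4,2*np.std(r[a]))
sub.py:19: RankWarning: Polyfit may be poorly conditioned
  for _ in range(4): f=np.polyfit(x[a],y[a],1);r=y-np.polyval(f,x);a=abs(r)<max(.4,2*np.std(r[a]))
```

jog_arm(linear=[[0.003,0,0],[0.006,0,0],[0.009,0,0],[0.009,0,0]], delta_rot=[[0,0,0],[0,0,0],[0,0,0],[0,0,0]])

```text
t: 22.65
tcp_pos: [0.5697, 0.1081, 0.0441]
eef_rot: [-3.072, 0.658, -0.0]
ft_force: [0.3, 0.1, -1.0]
finger_gap: 0.0192
grasp_force: 60.3
```

```bash
python3 c3.py 2>/dev/null
```

```text
22.65 uvz [0.4753 0.3322 0.0441] fu,fv,fz [ 0.2   0.21 -1.05] mom [-0.042  0.006  0.022]
-x edge u (array([489.21, 489.18]), np.float64(-0.06)) (array([489.81, 489.79]), np.float64(-0.06))
right v (array([297.06, 297.52]), np.float64(0.4))
left v (array([386.36, 386.36]), np.float64(20.48))
```

jog_arm(linear=[[0.002,0,0],[0.004,0,0],[0.005,0,0],[0.005,0,0]], delta_rot=[[0,0,0],[0,0,0],[0,0,0],[0,0,0]])

```text
t: 23.2
tcp_pos: [0.5706, 0.1078, 0.0441]
eef_rot: [3.072, -0.658, 0.0]
ft_force: [0.1, 0.0, -2.1]
finger_gap: 0.0196
grasp_force: 60.3
```

```bash
python3 c3.py 2>/dev/null
```

```text
23.2 uvz [0.4763 0.3322 0.0441] fu,fv,fz [ 0.06  0.08 -2.11] mom [-0.003 -0.047 -0.013]
-x edge u (array([489.27, 488.96]), np.float64(-0.63)) (array([489.67, 489.66]), np.float64(-0.07))
right v (array([297.11, 297.48]), np.float64(0.33))
left v (array([386.35, 386.35]), np.float64(20.44))
```

jog_arm(linear=[[0.002,0,0],[0.004,0,0],[0.004,0,0]], delta_rot=[[0,0,0],[0,0,0],[0,0,0]])

```text
t: 23.62
tcp_pos: [0.5713, 0.1074, 0.0441]
eef_rot: [-3.072, 0.658, 0.0]
ft_force: [-0.7, 0.0, -1.3]
finger_gap: 0.0193
grasp_force: 60.3
```

```bash
python3 c3.py 2>/dev/null; python3 - <<'E'
from sub import *
for c in(240,270,360,375,390): print(c,g[150:250:3,c].astype(int).tolist())
E
```

```text
23.625 uvz [0.477  0.3322 0.0441] fu,fv,fz [-0.68 -0.25 -1.31] mom [ 0.02   0.026 -0.041]
-x edge u (array([489.26, 489.23]), np.float64(-0.06)) (array([490.01, 489.39]), np.float64(-2.27))
right v (array([297.1, 297.5]), np.float64(0.36))
left v (array([386.32, 386.32]), np.float64(20.41))
23.675 uvz [0.477  0.3322 0.0441] fu,fv,fz [-1.35  0.06 -1.22] mom [-0.005  0.016  0.002]
240 [202, 202, 202, 201, 201, 201, 202, 201, 201, 201, 201, 201, 200, 200, 200, 200, 200, 199, 199, 199, 199, 198, 198, 197, 163, 93, 78, 78, 78, 76, 74, 74, 72, 72]
270 [203, 203, 202, 202, 203, 202, 202, 202, 201, 201, 201, 201, 200, 200, 201, 200, 199, 199, 199, 199, 199, 198, 199, 197, 150, 80, 74, 72, 69, 69, 67, 66, 64, 64]
360 [202, 202, 202, 202, 202, 201, 201, 201, 201, 200, 200, 199, 200, 199, 200, 194, 187, 187, 186, 186, 186, 185, 185, 184, 117, 90, 90, 89, 88, 87, 68, 61, 62, 60]
375 [202, 202, 201, 201, 201, 201, 201, 200, 201, 200, 199, 199, 199, 199, 198, 187, 187, 186, 186, 185, 185, 185, 185, 184, 115, 89, 89, 88, 87, 87, 86, 77, 61, 60]
390 [137, 137, 129, 121, 116, 112, 107, 111, 105, 106, 103, 102, 100, 96, 93, 91, 93, 92, 92, 90, 91, 89, 89, 88, 88, 88, 86, 86, 86, 84, 85, 84, 85, 82]
```

jog_arm(linear=[[0.002,0,0],[0.004,0,0],[0.005,0,0],[0.005,0,0]], delta_rot=[[0,0,0],[0,0,0],[0,0,0],[0,0,0]])

```text
t: 24.22
tcp_pos: [0.572, 0.107, 0.044]
eef_rot: [3.072, -0.658, -0.001]
ft_force: [-1.1, 0.6, -0.1]
finger_gap: 0.0194
grasp_force: 60.3
```

```bash
python3 c3.py 2>/dev/null
```

```text
24.225 uvz [0.4779 0.3321 0.044 ] fu,fv,fz [-1.23  0.11 -0.05] mom [0.048 0.296 0.011]
-x edge u (array([490.3 , 489.54]), np.float64(-1.55)) (array([490.25, 490.23]), np.float64(-0.06))
right v (array([296.99, 297.47]), np.float64(0.42))
left v (array([386.16, 386.16]), np.float64(20.37))
```

Contact: the moment rises to 0.3. I'll continue in small steps.

jog_arm(linear=[[0.002,0,0],[0.004,0,0],[0.004,0,0],[0.004,0,0]], delta_rot=[[0,0,0],[0,0,0],[0,0,0],[0,0,0]])

```text
t: 24.78
tcp_pos: [0.5729, 0.1067, 0.044]
eef_rot: [3.072, -0.658, -0.0]
ft_force: [-0.5, 0.1, -1.3]
finger_gap: 0.0193
grasp_force: 60.3
```

```bash
python3 c3.py 2>/dev/null
```

```text
24.775 uvz [0.4788 0.3322 0.044 ] fu,fv,fz [-0.51 -0.14 -1.33] mom [0.035 0.21  0.036]
-x edge u (array([491.26, 490.5 ]), np.float64(-1.56)) (array([491.16, 491.14]), np.float64(-0.07))
right v (array([297.06, 297.52]), np.float64(0.41))
left v (array([386.28, 386.28]), np.float64(20.35))
```

jog_arm(linear=[[0.002,0,0],[0.003,0,0],[0.003,0,0],[0.003,0,0]], delta_rot=[[0,0,0],[0,0,0],[0,0,0],[0,0,0]])

```text
t: 25.32
tcp_pos: [0.5731, 0.1066, 0.044]
eef_rot: [3.072, -0.658, -0.002]
ft_force: [-4.0, 1.9, -0.7]
finger_gap: 0.0196
grasp_force: 60.3
```

```bash
python3 c3.py 2>/dev/null
```

```text
25.325 uvz [0.479  0.3321 0.044 ] fu,fv,fz [-4.38  0.06 -0.71] mom [ 0.218  0.603 -0.014]
-x edge u (array([490.73, 490.7 ]), np.float64(-0.06)) (array([491.34, 491.32]), np.float64(-0.06))
right v (array([297.05, 297.52]), np.float64(0.42))
left v (array([386.26, 386.26]), np.float64(20.34))
```

jog_arm(linear=[[0.001,0,0],[0.002,0,0],[0.002,0,0],[0.002,0,0],[0.002,0,0]], delta_rot=[[0,0,0],[0,0,0],[0,0,0],[0,0,0],[0,0,0]])

```text
t: 26.0
tcp_pos: [0.5732, 0.1066, 0.044]
eef_rot: [-3.072, 0.658, 0.003]
ft_force: [-5.0, 2.0, 0.8]
finger_gap: 0.0195
grasp_force: 60.4
```

```bash
python3 c3.py 2>/dev/null
```

```text
26.0 uvz [0.4792 0.3322 0.044 ] fu,fv,fz [-5.42 -0.23  0.79] mom [ 0.333  0.904 -0.026]
-x edge u (array([490.85, 490.82]), np.float64(-0.06)) (array([491.45, 491.43]), np.float64(-0.06))
right v (array([297.07, 297.54]), np.float64(0.43))
left v (array([386.25, 386.25]), np.float64(20.33))
```

The plate is pressed on the short bar at about 5 N and is square. I'll back off and lift.

jog_arm(linear=[[-0.05,0,0],[-0.11,0,0],[-0.13,0,-0.2],[-0.13,0,-0.45],[-0.13,0,-0.7],[-0.13,0,-0.7],[-0.13,0,-0.7]], delta_rot=[[0,0,0],[0,0,0],[0,0,0],[0,0,0],[0,0,0],[0,0,0],[0,0,0]])

```text
t: 26.92
tcp_pos: [0.5496, 0.117, 0.1836]
eef_rot: [3.072, -0.657, 0.0]
ft_force: [0.4, -0.7, -1.4]
finger_gap: 0.0194
grasp_force: 60.3
```

```bash
python3 - <<'E'
from h import *
from station import arm
s,d,pose=wrist(arm);print(s["t"],uv(s));P=cloud(d,pose);im=d["image"]
m=((im.min(-1)>95)&(P[...,2]>.014)&(P[...,2]<.0255)).astype(np.uint8);m=cv2.morphologyEx(m,cv2.MORPH_OPEN,np.ones((3,3)))
n,l,sta,c=cv2.connectedComponentsWithStats(m)
i=1+np.argmax(sta[1:,4])
cn=max(cv2.findContours((l==i).astype(np.uint8),0,2)[0],key=cv2.contourArea)[:,0]
p=plane(d,cn,.020,pose)[:,:2];q=np.c_[p@EX,p@EY]*1000;r=cv2.minAreaRect(q.astype(np.float32));print(r)
b=(P[...,2]>.029)&(P[...,2]<.036)&(im.min(-1)>110);B=np.c_[P[b][:,:2]@EX,P[b][:,:2]@EY]*1000
L=B[(B[:,1]>370)&(B[:,0]>480)&(B[:,0]<590)];S=B[(B[:,0]>600)&(B[:,1]<370)&(B[:,1]>265)]
print(np.percentile(L[:,1],[1,5]),np.percentile(S[:,0],[1,5]))
cv2.imwrite("pics/y.png",im[:,:,::-1])
go(s,[.463,-.341,.18],-.03)
E
```

```text
26.925 [0.4533 0.332  0.1836]
((547.1077880859375, 342.72412109375), (112.34712219238281, 90.86762237548828), 0.35419604182243347)Traceback (most recent call last):
  File "<stdin>", line 11, in <module>
    return _quantile_unchecked(
        a, q, axis, out, overwrite_input, method, keepdims, weights)
    return _ureduce(a,
                    func=_quantile_ureduce_func,
    ...<5 lines>...
                    overwrite_input=overwrite_input,
                    method=method)
    r = func(a, **kwargs)
    result = _quantile(arr,
                       quantiles=q,
    ...<2 lines>...
                       out=out,
                       weights=wgt)
    slices_having_nans = np.isnan(arr[-1, ...])
                                  ~~~^^^^^^^^^
IndexError: index -1 is out of bounds for axis 0 with size 0
```

jog_arm(linear=[[0.1,0,-0.1],[0.2,0,-0.2],[0.35,0.05,-0.3],[0.35,0.1,-0.35],[0.35,0.1,-0.35],[0.35,0.1,-0.35]], delta_rot=[[0,0,0],[0,0,0],[0,0,0],[0,0,0],[0,0,0],[0,0,0]])

```text
t: 27.72
tcp_pos: [0.6045, 0.0705, 0.2523]
eef_rot: [3.072, -0.657, -0.005]
ft_force: [-0.7, 0.3, -0.6]
finger_gap: 0.0191
grasp_force: 60.3
```

```bash
python3 - <<'E'
from h import *
from station import arm
s,d,pose=wrist(arm);print(s["t"],uv(s),s["joints"]);im=d["image"]
cv2.imwrite("pics/y.png",im[:,:,::-1])
np.savez("pics/y.npz",image=d["image"],z_map=d["z_map"],camera_matrix=d["camera_matrix"],R=pose[0],t=pose[1])
go(s,[.463,-.341,.18],-.03)
E
```

```text
27.725 [0.5225 0.3121 0.2523] [-5.05599607e-02  1.27848976e-01  1.72315561e+00  3.38587368e-04
  1.29373260e+00  1.94171236e+00]
lin [0.197 2.167 0.363] rot [ 0.     0.002 -0.249] yaw -0.03
```

View pics/y.png

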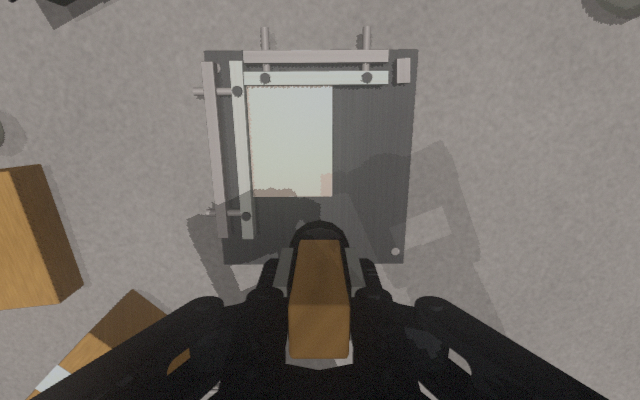

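The plate sits in the corner, touching both bars: its +x edge is under the short bar at row 86 and its left edge is at column 250. The gauge block at (403,70) hasn't been moved. Next is the stand.

jog_arm(linear=[[0.02,0.25,0],[0.05,0.5,0],[0.07,0.75,0],[0.1,1.0,0],[0.1,1.0,0]], delta_rot=[[0,0,0],[0,0,0],[0,0,0],[0,0,0],[0,0,0]])

```text
t: 28.4
tcp_pos: [0.5409, -0.1226, 0.2533]
eef_rot: [3.071, -0.664, -0.002]
ft_force: [0.4, 0.4, -1.3]
finger_gap: 0.0192
grasp_force: 60.2
```

jog_arm(linear=[[0.02,0.25,0],[0.05,0.5,0],[0.07,0.75,0],[0.1,1.0,0],[0.1,1.0,0],[0.1,1.0,0]], delta_rot=[[0,0,-0.08],[0,0,-0.17],[0,0,-0.25],[0,0,-0.25],[0,0,-0.25],[0,0,-0.25]])

```text
t: 29.15
tcp_pos: [0.4789, -0.3099, 0.2535]
eef_rot: [-3.14, 0.045, 0.001]
ft_force: [-0.1, 0.7, -0.6]
finger_gap: 0.0194
grasp_force: 60.2
```

```bash
python3 - <<'E'
from h import *
from station import arm
s,d,pose=wrist(arm);print(s["t"],s["tcp_pos"]);P=cloud(d,pose)
m=(P[...,2]>.010)&(P[...,2]<.018)&(np.hypot(P[...,0]-.46,P[...,1]+.342)<.042)
q=(P[m][:,:2]*1000).astype(np.float32);r=cv2.minAreaRect(q);print(len(q),r)
go(s,[.463,-.341,.08],-.03)
E
```

```text
29.15 [ 0.4789102  -0.30994156  0.25348674]
756 ((459.64520263671875, -342.27093505859375), (54.040706634521484, 54.10883712768555), 7.901219367980957)
lin [-0.075  0.159  0.867] rot [-0.001  0.     0.001] yaw -0.03
```

jog_arm(linear=[[-0.075,0.163,0.1],[-0.075,0.163,0.35],[-0.075,0.163,0.6],[-0.075,0.163,0.8],[-0.075,0.163,0.867],[-0.075,0.163,0.867],[-0.075,0.163,0.867]], delta_rot=[[0,0,0],[0,0,0],[0,0,0],[0,0,0],[0,0,0],[0,0,0],[0,0,0]])

```text
t: 30.08
tcp_pos: [0.4641, -0.3443, 0.0831]
eef_rot: [3.138, -0.045, 0.005]
ft_force: [1.1, -0.4, -1.4]
finger_gap: 0.0196
grasp_force: 60.3
```

```bash
python3 - <<'E'
from h import *
from station import arm
s=arm.get_state();print(s["tcp_pos"],s["moment"]);go(s,[.4625,-.342,.0375],-.03)
E
```

```text
[ 0.46409049 -0.34428556  0.08311185] [-0.01688735  0.01384411 -0.01191501]
lin [-0.009 -0.012  0.228] rot [ 0.002 -0.002  0.001] yaw -0.03
```

jog_arm(linear=[[-0.005,-0.003,0.05],[-0.005,-0.003,0.1],[-0.005,-0.003,0.15],[-0.005,-0.003,0.18],[-0.005,-0.003,0.2],[-0.005,-0.003,0.21],[-0.005,-0.003,0.21]], delta_rot=[[0,0,0],[0,0,0],[0,0,0],[0,0,0],[0,0,0],[0,0,0],[0,0,0]])

```text
t: 30.95
tcp_pos: [0.4617, -0.3429, 0.0388]
eef_rot: [3.141, -0.046, 0.0]
ft_force: [-1.7, 0.4, -1.5]
finger_gap: 0.0188
grasp_force: 60.3
```

```bash
python3 st.py; python3 -c "
from station import arm;print(arm.get_state()['tcp_pos'])"
```

```text
30.95 uvz [ 0.5617 -0.1235  0.0388] fu,fv,fz [-1.7  -0.28 -1.54] mom [ 0.003 -0.007 -0.044]
[ 0.46166943 -0.34291185  0.03875387]
```

jog_arm(linear=[[0,0,0.005],[0,0,0.01],[0,0,0.01],[0,0,0.01]], delta_rot=[[0,0,0],[0,0,0],[0,0,0],[0,0,0]])

```text
t: 31.45
tcp_pos: [0.4616, -0.3428, 0.0368]
eef_rot: [3.141, -0.046, 0.0]
ft_force: [-0.0, 0.1, -0.8]
finger_gap: 0.0193
grasp_force: 60.3
```

jog_arm(linear=[[0,0,0],[0,0,0],[0,0,0],[0,0,0],[0,0,0],[0,0,0],[0,0,0]], delta_rot=[[0,0,0],[0,0,0],[0,0,0],[0,0,0],[0,0,0],[0,0,0],[0,0,0]], gripper=1)

```text
t: 32.33
tcp_pos: [0.4616, -0.3428, 0.0367]
eef_rot: [3.141, -0.046, -0.0]
ft_force: [-0.5, 1.4, -0.3]
finger_gap: 0.0854
grasp_force: 0.0
```

jog_arm(linear=[[0,0,-0.05],[0,0,-0.2],[0,0,-0.45],[0,0,-0.7],[0,0,-0.95],[0,0,-0.95],[0,0,-0.95]], delta_rot=[[0,0,0],[0,0,0],[0,0,0],[0,0,0],[0,0,0],[0,0,0],[0,0,0]])

```text
t: 33.2
tcp_pos: [0.4614, -0.3426, 0.2269]
eef_rot: [3.141, -0.046, 0.0]
ft_force: [-0.2, 0.7, -0.8]
finger_gap: 0.0854
grasp_force: 0.0
```

```bash
python3 - <<'E'
from h import *
from station import arm
s,d,pose=wrist(arm);print(s["t"],s["tcp_pos"]);P=cloud(d,pose)
near=np.hypot(P[...,0]-.46,P[...,1]+.342)<.05
m=near&(P[...,2]>.075)&(P[...,2]<.095)
q=P[m];print(len(q),np.median(q,0),q[:,2].min(),q[:,2].max())
print(cv2.minAreaRect((q[:,:2]*1000).astype(np.float32)))
e=arm.snapshot("scene");Q=cloud(e);m=(np.hypot(Q[...,0]-.46,Q[...,1]+.342)<.04)&(Q[...,2]>.07);print(Q[m].mean(0),Q[m][:,2].max())
# plate final from saved y view
d=dict(np.load("pics/y.npz"));pose=(d["R"],d["t"])
c=plane(d,[(253,196),(333,196),(333,87)],.02,pose)[:,:2];print("plate",np.c_[c@EX,c@EY].round(4).tolist())
b=plane(d,[(388,84.5),(250,84.5),(244.5,130)],.032,pose)[:,:2];print("bars",np.c_[b@EX,b@EY].round(4).tolist())
E
```

```text
33.2 [ 0.46142743 -0.34259579  0.22687025]
540 [ 0.45792416 -0.3422737   0.08306825] 0.07568493698337936 0.08542668908781359
((457.1518249511719, -342.1493835449219), (19.34112548828125, 20.171283721923828), 88.34378814697266)
[ 0.48035928 -0.35271928  0.40487143] 0.5191259536180332
plate [[0.4909, 0.3862], [0.491, 0.2951], [0.6086, 0.2967]]
bars [[0.6107, 0.2419], [0.6105, 0.3806], [0.5656, 0.3888]]
```

```bash
python3 -c "
from station import arm;print(arm.close_job())"
```

```text
the job is handed in; nothing more can be done
None
```

I handed the job in at about 33 s: the camera shows the plate seated square against both bars (pressed at about 5 N each) and the pusher upright in its stand; the judging call gave no verdict.

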